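Close, latch and start the mini centrifuge

ROBOT

A 6-joint arm with a two-finger parallel gripper is mounted at the origin on the work surface. World frame = base frame: x ahead of the robot, y to its left, z up, the work surface at z = 0. Lengths are in m, angles in degrees, forces in N, time in s.
With the tool pointing down it reaches from about 0.35 to 0.875 m from the base axis. Payload 4.2 kg.
Tool frame: the origin (TCP) lies at the very end of the fingers, on their centre line; the grasp point (between the pads) lies 19 mm behind it; z points along the fingers, y is the direction in which the jaws open and shut (so a half turn about z gives the same grasp; the last joint's range is limited). The gripper opens to 87 mm and grips with 3 to 60 N. Pads are 19 mm wide; open, the fingers measure 117 mm over their backs; the gripper's body (75 mm by 190 mm) begins 51 mm behind the grasp point.
Start: joints at [89.473, 22.042, 0.453, 0, -68.411, -14.817], TCP at [0.165, 0.603, 0.223] pointing down, gripper open.
Joint ranges: [-179.83, 179.83], [-69.29, 118.12], [-61.27, 80.66], [-181.25, 117.63], [-171.15, -9.14], [-177.46, 177.46]. Speed limits (degrees/s): [159.86, 159.86, 180, 180, 180, 180].

INTERFACE

Orientations are given as a 3x3 rotation matrix whose columns are the frame's x, y, z axes.
In Python, from station import r, imaging gives the robot as it stands. The module is installed in compiled form; this text tells all that it offers.
- The arm moves only by the tool move_arm, never from a script. Its argument "motion" is one flat list of numbers, 7 for each row, row after row: the shift along the tool's x, y, z in units of 40 mm (1.0 is 40 mm), then the turn, a rotation vector about the tool's x, y, z in units of 5 degrees (1.0 is 5 degrees), then the gripper's target within -1 to 1 (shut at 1, half-way at 0, fully open at -1). In form: [dx, dy, dz, wx, wy, wz, gripper, dx, dy, dz, wx, wy, wz, gripper, ...]. A call has 1 to 20 rows; each row is the pose to reach, as a shift and turn from the pose measured when the call began, along the tool's axes at that moment; what a row does not reach only later rows make up. A row lasts 1/12 s, in which the tool goes at most 41.7 mm and 7.16 degrees, less where a joint would pass 70% of its speed; a pose out of reach is approached as far as the arm can. A call with a gripper value outside its range is refused whole. The fingers move at their own pace and stop on an object; the grip force is fixed at half the most. Time passes only in rows, so rows that repeat a pose let the fingers close. It gives the time, the measured TCP pose, the force and the opening at its end, in the units of the state.
- r.sense(): the state, without advancing time (a new reading comes with each control period).
- imaging.capture(name): name is "scene" or "top" or "wrist"; returns the picture (384x512x3 uint8, blue, green, red); there is no depth.
- imaging.camera_params(name): a dict with "intrinsics" (3x3 intrinsics, pixels), "k1" (the pictures are not rectified: a ray, as slopes to the right and down, at radius r is drawn at 1 + k1 r^2 times it, then the intrinsics apply), "world_from_camera" (4x4, takes a point from camera to world coordinates). Camera axes: x right, y down, z forward; pixel columns grow to the right and rows downward; lengths in m; the calibration is good to about 2 mm. A picture is of the moment at which its call begins: read the wrist's pose just before it. camera_params takes no time and is no camera call; for the wrist camera it gives the pose at the moment of the call.
- r.finish_job(): hands the job in, once; it reports no verdict.
The state is a dict: "time_s": time; "joints": joint angles; "joint_velocities": joint speeds; "effort": joint torques, N m; "tcp_pos": TCP position; "ee_rot": TCP orientation; "wrist_force": force on the tool from outside, world axes, zero at the start; "moment": the same for the moment, N m; "gripper_width": opening from 0.0 (shut) to 1.0 (fully open).
Only numpy, scipy, OpenCV 4.12 (cv2) and the standard library are available. Lean on these libraries where they do the work, as an engineer would, in place of code of your own. Each camera call takes 0.05 s, during which the arm holds its last target.

TASK

Get the bench centrifuge ready and set it going using only your fingertips: push the open lid gently down until it is fully shut, without slamming it, then push the sliding latch tab fully home over the lid's lip, and only then press the round start button all the way down and let it come back up. Do not lift, tip or shove the centrifuge along the bench, and leave the rack, dishes, glassware, burner and tube standing where they are.

Things in the scene. Friction and masses are not known exactly. Their poses are not given: they have to be found in the camera images.
- centrifuge: White mini centrifuge, 3.5 kg, loose on rubber feet. Housing 215 (x) x 180 (y) x 85 mm high. Origin at bench level, mid-width; housing spans x -115 (front edge) to +100 mm (rear). +x front to rear, +y left seen from the front, z up; yaw up to 0.4 rad. Front deck (x -115 to -45, height 85): start button at y -60, latch at y 0, unused fixed dial (radius 12, 12 high) at y +60; lid behind.
- lid (a joint): Angle of the lid in rad: 0 fully shut (a hard stop, lid level), about 0.85 to 1.25 open at the start, 1.4 at most. Stiff friction hinge (0.22 N m): the lid stays wherever it is left and follows only while pushed, 2 to 3 N near its front edge.
- lid_hinge (a point): Middle of the lid's hinge axis, at the centrifuge's x = +85 mm, y = 0, height 85.5 mm; the axis runs along the centrifuge's y.
- lid_push (a point): Place to push: on the mid-line of the lid's outer (upper) face, 115 mm from the hinge axis along the lid, 13 mm off the underside plane through the axis. Frame turns with the lid: z = outer normal (up when shut), -x from hinge to front edge. Lid: grey slab 130 mm long, 160 wide, 13 thick, with a lip 50 wide, 6 thick jutting 15 mm from its front edge. Open, the front edge stands up.
- latch (a joint): Travel of the latch in m: 0 fully drawn back to the front, 0.022 fully home (a hard stop); starts at 0 to 0.004. Slides along the centrifuge's +x with 2 N friction and stays where left. Its tongue (8 to 13 mm above the deck, reaching 26 mm to the rear of the tab's front face) slides over the lip of the shut lid without touching; pushed early, it blocks the lid.
- latch_tab (a point): Centre of the front face (facing the centrifuge's -x) of the latch's upright steel tab, 18 mm above the latch's underside, i.e. 103.5 mm above the bench. The tab is 32 mm wide (y), 12 mm thick (x) and its top is 26 mm above the deck. Push this face along +x.
- start (a joint): Depth of the start button in m: 0 up, 0.005 fully down. A spring brings it up; about 1.5 N to begin, 4 N fully down.
- start_top (a point): Centre of the top of the round grey start button (radius 13 mm), 95 mm above the bench when up, 10 mm above the deck; pressed straight down.
- rack: Bystander: red tube rack 78 x 150 x 55 mm with capped tubes to 78 mm high, left of the centrifuge. Origin centre of underside.
- dishes: Bystander: stack of three culture dishes, 88 mm across, 44 mm high, right of the centrifuge. Origin centre of underside.
- beaker: Bystander: empty glass beaker, 66 mm across, 85 mm high, right of the centrifuge near its rear. Origin centre of underside.
- reagent: Bystander: glass jar with orange cap, 60 mm across, 110 mm high, towards the back of the bench. Origin centre of underside.
- burner: Bystander: metal burner, base 80 mm across, 122 mm high, out to the left. Origin centre of underside.
- tube: Bystander: standing 50 ml tube with orange cap, 32 mm across, 96 mm high, out to the right. Origin centre of underside.

How it is judged (in metres and radians):
On the way, in this order (a step that is already met when the one before it is completed fails the run):
1. the lid is pushed fully shut (value of joint lid below 0.04 rad), for 0.1 s.
2. the latch is pushed fully home (value of joint lid below 0.04 rad and value of joint latch above 0.0195 m), for 0.1 s.
3. the start button is pressed down, lid shut and latched (all of step 2 and value of joint start above 0.004 m), for 0.05 s.
At the end, for the whole second after the job is handed in: Lid shut to within 0.04 rad, latch at least 19.5 mm along its 22 mm travel, start button back up (within 1.5 mm) after having gone down more than 4 mm, centrifuge at rest within 20 mm of where it stood, bystanders upright and within 30 mm of their places (all of step 2 and value of joint start below 0.0015 m and distance of centrifuge from where it was at the start of the episode below 0.02 m and angle between centrifuge's own z axis and vertical below 0.06 rad and linear speed of centrifuge below 0.02 m/s and distance of each of rack, dishes, beaker, reagent, burner, tube from where it was at the start of the episode below 0.03 m and angle between each of rack, dishes, beaker, reagent, burner, tube's own z axis and vertical below 0.2 rad); the robot touches nothing.
It fails at once if something other than the fingers (arm or gripper body) pushes on the centrifuge with over 5 N (contact force between the arm and centrifuge above 5 N).
It fails at once if the lid is slammed (closing faster than 3 rad/s) (velocity of joint lid below -3 rad/s).
It fails at once if out of order: the latch is pushed past 12 mm while the lid is still open by more than 0.1 rad, or the start button pressed more than 3 mm before the lid is shut and the latch home ((value of joint latch above 0.012 m and value of joint lid above 0.1 rad) or (value of joint start above 0.003 m and (value of joint lid above 0.06 rad or value of joint latch below 0.0185 m))).
It fails at once if the centrifuge is shoved more than 20 mm, lifted more than 8 mm or tipped (distance of centrifuge from where it was at the start of the episode above 0.02 m or angle between centrifuge's own z axis and vertical above 0.06 rad or height (world z) of centrifuge above 0.008 m).
It fails at once if a bystander is lifted, knocked over or pushed more than 30 mm (distance of any of rack, dishes, beaker, reagent, burner, tube from where it was at the start of the episode above 0.03 m or angle between any of rack, dishes, beaker, reagent, burner, tube's own z axis and vertical above 0.3 rad or height (world z) of any of rack, dishes, beaker, reagent, burner, tube above 0.015 m).
It also fails if it takes over 48 s, if anything falls off the work surface, if the arm or the gripper's body presses on something with over 40 N, if the wrist force passes 120 N, or if a joint passes its speed limit or range.

## Working session

There is one attempt and no reset: what is moved stays moved. The work goes in short steps, Python scripts to look and compute and a tool call to move; the robot and the scene stay as the last step left them, time stands still between calls to the robot, and variables do not carry over. Pictures are saved under pics/ and viewed, and the job is handed in when it is done.

Besides the shell and the picture viewer there is one more tool, called after ">>>" in YAML: its name, and indented under it one key for each argument. move_arm: Moves the arm, as the interface text tells. Its arguments: {"type":"object","properties":{"motion":{"type":"array","items":{"type":"number"}}},"required":["motion"]}

```bash
mkdir -p pics
cat > h.py <<'E'
import numpy as np, cv2
from station import r, imaging
E
python3 - <<'E'
from h import *
np.set_printoptions(precision=4,suppress=True)
s=r.sense(); print(s)
for n in ["scene","top","wrist"]:
    p=imaging.camera_params(n); print(n,p)
    cv2.imwrite(f"pics/{n}0.png",imaging.capture(n))
E
```

```text
{'time_s': 0.0, 'joints': array([ 89.4732,  22.0926,   0.3794,  -0.0288, -68.4116, -14.8169]), 'joint_velocities': array([ 0.0353,  0.0273, -0.0062,  0.072 , -0.0019,  0.0536]), 'effort': array([  0.0006, -39.0671,  18.7408,   4.22  ,   0.011 ,  -0.0002]), 'tcp_pos': array([0.1652, 0.6021, 0.2214]), 'ee_rot': array([[ 0.9643, -0.2648, -0.0005],
       [-0.2648, -0.9643, -0.0022],
       [ 0.0001,  0.0022, -1.    ]]), 'wrist_force': array([ 0.1242,  0.8479, -0.3823]), 'moment': array([-0.0391,  0.026 , -0.0266]), 'gripper_width': 0.9958475649582821}
scene {'intrinsics': array([[378.9661,   0.    , 250.0697],
       [  0.    , 378.9661, 194.8831],
       [  0.    ,   0.    ,   1.    ]]), 'k1': -0.025810923053434746, 'world_from_camera': array([[-0.0821,  0.6811, -0.7276,  1.3669],
       [ 0.9965,  0.0463, -0.069 ,  0.1068],
       [-0.0133, -0.7307, -0.6826,  0.8681],
       [ 0.    ,  0.    ,  0.    ,  1.    ]])}
top {'intrinsics': array([[386.8114,   0.    , 261.513 ],
       [  0.    , 386.8114, 193.9186],
       [  0.    ,   0.    ,   1.    ]]), 'k1': -0.10040962994290437, 'world_from_camera': array([[-0.0188, -0.9937,  0.1104,  0.3922],
       [-0.9996,  0.0208,  0.0165,  0.003 ],
       [-0.0187, -0.11  , -0.9938,  1.2681],
       [ 0.    ,  0.    ,  0.    ,  1.    ]])}
wrist {'intrinsics': array([[307.6942,   0.    , 256.1479],
       [  0.    , 307.6942, 191.4624],
       [  0.    ,   0.    ,   1.    ]]), 'k1': -0.08392325142443537, 'world_from_camera': array([[-0.2648, -0.9286, -0.2601,  0.2366],
       [-0.9643,  0.2558,  0.0684,  0.5828],
       [ 0.003 ,  0.2689, -0.9632,  0.3842],
       [ 0.    ,  0.    ,  0.    ,  1.    ]])}
```

View pics/scene0.png

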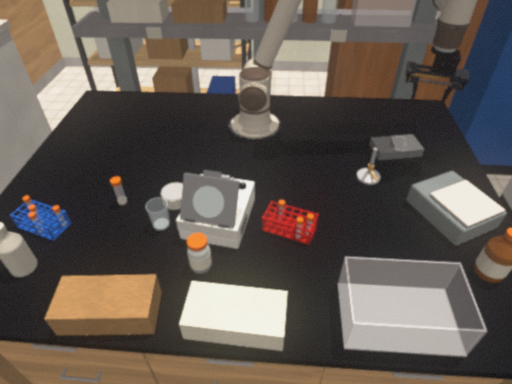

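View pics/top0.png

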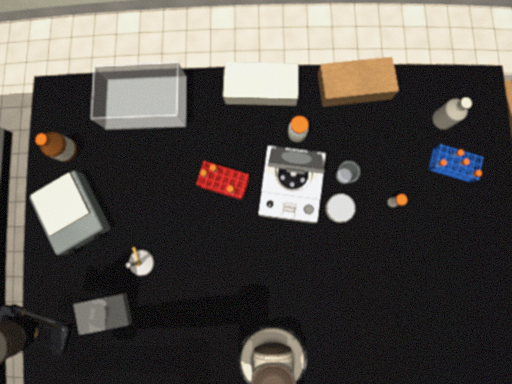

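View pics/wrist0.png

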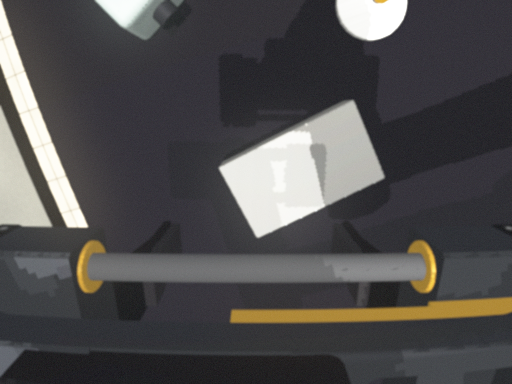

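The top view shows the centrifuge at about (292,185), with its front (dial, latch, button at row ~208) facing the robot. The lid is open at the rear, and the rack at (222,180), dishes at (341,208) and beaker at (348,171) stand around it. I'll zoom in next.

Run:
```python
from h import *
a=cv2.imread("pics/top0.png")[130:235,180:370]
cv2.imwrite("pics/topz.png",cv2.resize(a,None,fx=4,fy=4,interpolation=cv2.INTER_CUBIC))
a=cv2.imread("pics/scene0.png")[160:260,140:290]
cv2.imwrite("pics/scenez.png",cv2.resize(a,None,fx=5,fy=5,interpolation=cv2.INTER_CUBIC))
```

```text
(no output)
```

View pics/topz.png

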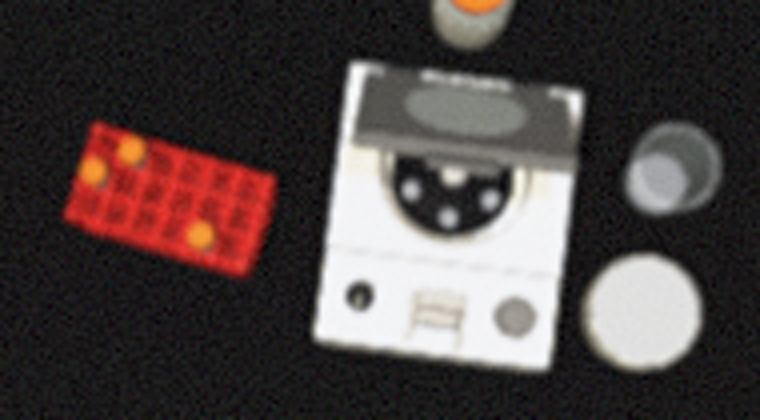

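View pics/scenez.png

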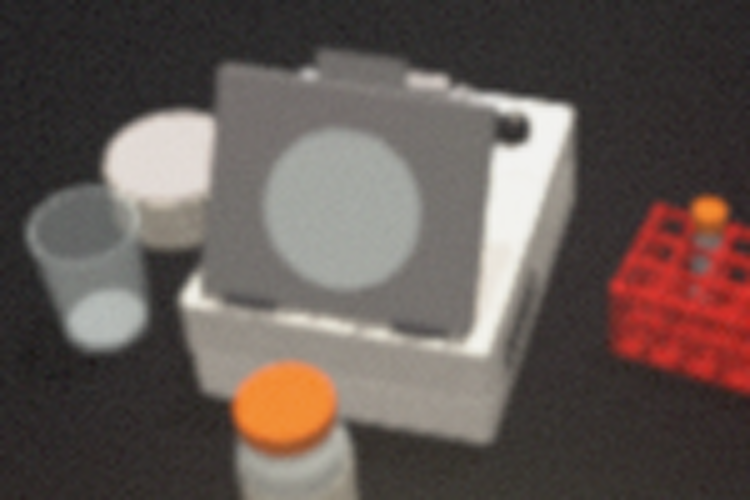

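```bash
cat >> h.py <<'E'
np.set_printoptions(precision=4,suppress=True)
def ray(p,uv):
    K=p["intrinsics"];d=np.array([(uv[0]-K[0,2])/K[0,0],(uv[1]-K[1,2])/K[1,1]])
    u=d.copy()
    for _ in range(20): u=d/(1+p["k1"]*(u@u))
    T=p["world_from_camera"];v=T[:3,:3]@np.array([u[0],u[1],1.]);return T[:3,3],v/np.linalg.norm(v)
def onz(p,uv,z):
    o,v=ray(p,uv);return o+v*(z-o[2])/v[2]
def proj(p,X):
    T=p["world_from_camera"];c=T[:3,:3].T@(np.asarray(X)-T[:3,3]);u=c[:2]/c[2];u=u*(1+p["k1"]*(u@u));K=p["intrinsics"]
    return u*[K[0,0],K[1,1]]+K[:2,2]
def W(o,yaw,L):
    c,s=np.cos(yaw),np.sin(yaw);return np.array([o[0]+c*L[0]-s*L[1],o[1]+s*L[0]+c*L[1],L[2]])
E
python3 - <<'E'
from h import *
p=imaging.camera_params("top")
Z=lambda u,v:((u+.5)/4-.5+180,(v+.5)/4-.5+130)
for n,q,z in [("RL",(350,64),.085),("RR",(584,90),.085),("FR",(551,366),.085),("FL",(314,338),.085),("btn",(515,316),.095),("dial",(360,295),.097),("latchtabtop",(438,303),.111),("dish",(643,312),.044),("beaker",(676,165),.085),("liptop",(462,160),.18)]:
    print(n,onz(p,Z(*q),z))
E
```

```text
RL [0.6751 0.0022 0.085 ]
RR [ 0.6505 -0.1798  0.085 ]
FR [ 0.4365 -0.1464  0.085 ]
FL [0.4616 0.0341 0.085 ]
btn [ 0.4746 -0.1191  0.095 ]
dial [ 0.4929 -0.0017  0.097 ]
latchtabtop [ 0.4845 -0.06    0.111 ]
dish [ 0.4792 -0.2262  0.044 ]
beaker [ 0.5899 -0.249   0.085 ]
liptop [ 0.5807 -0.0761  0.18  ]
```

>>> move_arm:
  motion: [0,0,-1.5,0,0,0,1,0,0,-1.5,0,0,0,1,11.6,14,-1.5,0,0,-1.4,1,11.6,14,-1.5,0,0,-1.4,1,11.6,14,-1.5,0,0,-1.4,1,11.6,14,-1.5,0,0,-1.4,1,11.6,14,-1.5,0,0,-1.4,1,11.6,14,-1.5,0,0,-1.4,1,11.6,14,-1.5,0,0,-1.4,1,11.6,14,-1.5,0,0,-1.4,1,11.6,14,-1.5,0,0,-1.4,1,11.6,14,-1.5,0,0,-1.4,1,11.6,14,-1.5,0,0,-1.4,1,11.6,14,-1.5,0,0,-1.4,1,11.6,14,-1.5,0,0,-1.4,1,11.6,14,-1.5,0,0,-1.4,1,11.6,14,-1.5,0,0,-1.4,1,11.6,14,-1.5,0,0,-1.4,1,11.6,14,-1.5,0,0,-1.4,1,11.6,14,-1.5,0,0,-1.4,1]

```text
time_s: 1.82
tcp_pos: [0.4653, -0.064, 0.2823]
ee_rot: [[0.989, -0.149, -0.001], [-0.149, -0.989, -0.002], [-0.001, 0.002, -1.0]]
wrist_force: [-0.2, 0.6, 0.3]
gripper_width: 0.007
```

Run:
```python
from h import *
import pickle
p=imaging.camera_params("wrist");a=imaging.capture("wrist");s=r.sense()
pickle.dump((p,a,s),open("w1.pkl","wb"))
print(s["tcp_pos"],p["world_from_camera"])
cv2.imwrite("pics/w1.png",cv2.resize(a,(800,600),interpolation=cv2.INTER_CUBIC))
```

```text
[ 0.4659 -0.0648  0.282 ] [[-0.1489 -0.9521 -0.2672  0.5385]
 [-0.9889  0.1443  0.0368 -0.0748]
 [ 0.0035  0.2697 -0.9629  0.4449]
 [ 0.      0.      0.      1.    ]]
```

View pics/w1.png

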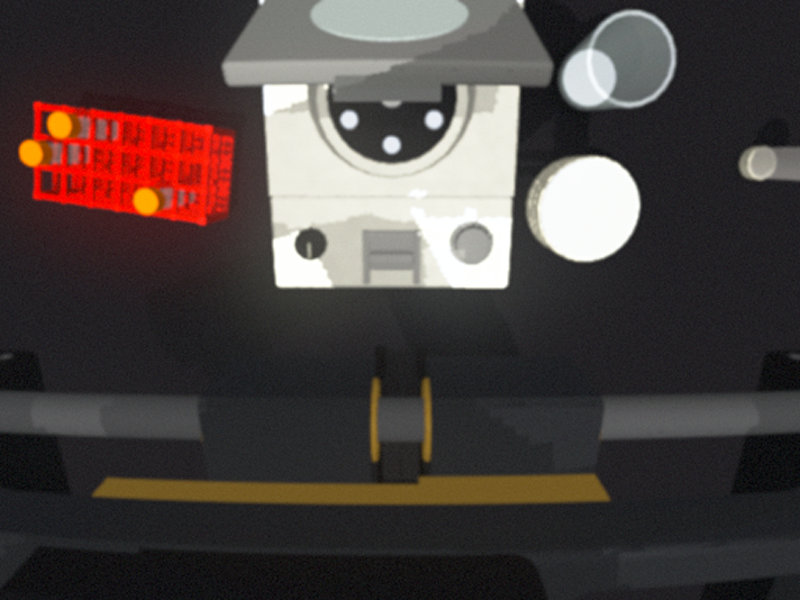

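Run:
```python
from h import *
import pickle
p,a,s=pickle.load(open("w1.pkl","rb"))
b=a[110:190,165:335];cv2.imwrite("pics/w1z.png",cv2.resize(b,None,fx=4.5,fy=4.5,interpolation=cv2.INTER_CUBIC))
b=a[0:80,140:360];cv2.imwrite("pics/w1l.png",cv2.resize(b,None,fx=3.5,fy=3.5,interpolation=cv2.INTER_CUBIC))
```

```text
(no output)
```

View pics/w1z.png

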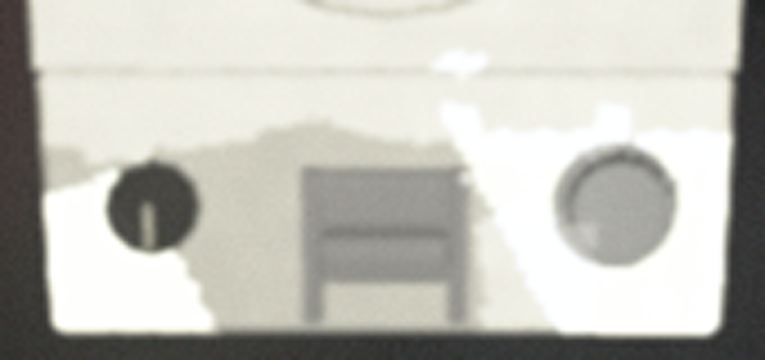

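View pics/w1l.png

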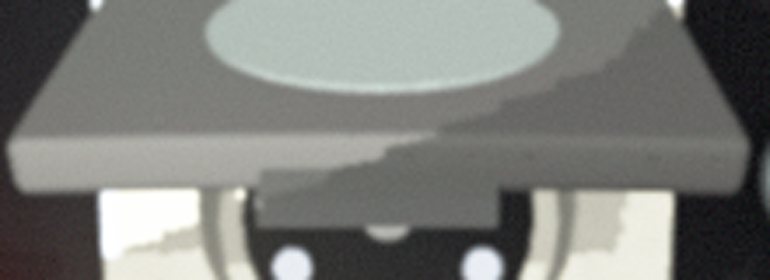

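Run:
```python
from h import *
import pickle
from scipy.optimize import brentq
p,a,s=pickle.load(open("w1.pkl","rb"))
Z=lambda u,v:((u+.5)/4.5-.5+165,(v+.5)/4.5-.5+110)
P={}
for n,q,z in [("FL",(50,333),.085),("FR",(722,333),.085),("btn",(617,207),.095),("dial",(153,205),.097),("tabL",(320,282),.111),("tabR",(450,282),.111)]:
    P[n]=onz(p,Z(*q),z);print(n,P[n])
d=P["dial"]-P["btn"];yaw=np.arctan2(-d[0],d[1]);f=P["FL"]-P["FR"]
print("yaw",yaw,np.arctan2(-f[0],f[1]),np.linalg.norm(d),np.linalg.norm(f))
def loc(o,X):
    c,s_=np.cos(-.15),np.sin(-.15);e=X[:2]-o;return np.array([c*e[0]+s_*e[1],-s_*e[0]+c*e[1]])
o=np.array([.5633,-.0736])
for n in P: print(n,loc(o,P[n]))
yaw=-.15
# lid
L=lambda u,v:((u+.5)/3.5-.5+140,(v+.5)/3.5-.5)
for nm,v,l,t in[("outer",137,.130,.013),("inner",190,.130,0),("lip in",228,.145,0)]:
    f=lambda th:proj(p,W(o,yaw,[.085-l*np.cos(th)+t*np.sin(th),0,.0855+l*np.sin(th)+t*np.cos(th)]))[1]-L(378,v)[1]
    ths=np.linspace(.3,1.45,24);print(nm,[(round(x,2),round(f(x),1)) for x in ths[::2]])
```

```text
FL [0.463  0.0339 0.085 ]
FR [ 0.4359 -0.1451  0.085 ]
btn [ 0.4758 -0.1195  0.095 ]
dial [ 0.4943 -0.003   0.097 ]
tabL [ 0.4711 -0.0429  0.111 ]
tabR [ 0.4663 -0.0746  0.111 ]
yaw -0.15736740042921885 -0.15038569707768026 0.11794356656967288 0.18100449999921056
FL [-0.1152  0.0913]
FR [-0.1153 -0.0897]
btn [-0.0796 -0.0584]
dial [-0.0788  0.0595]
tabL [-0.0958  0.0166]
tabR [-0.0958 -0.0154]
outer [(np.float64(0.3), np.float64(78.6)), (np.float64(0.4), np.float64(72.9)), (np.float64(0.5), np.float64(65.4)), (np.float64(0.6), np.float64(55.9)), (np.float64(0.7), np.float64(44.4)), (np.float64(0.8), np.float64(30.8)), (np.float64(0.9), np.float64(15.1)), (np.float64(1.0), np.float64(-2.5)), (np.float64(1.1), np.float64(-21.7)), (np.float64(1.2), np.float64(-42.2)), (np.float64(1.3), np.float64(-63.3)), (np.float64(1.4), np.float64(-84.6))]
inner [(np.float64(0.3), np.float64(66.8)), (np.float64(0.4), np.float64(62.8)), (np.float64(0.5), np.float64(57.1)), (np.float64(0.6), np.float64(49.6)), (np.float64(0.7), np.float64(40.2)), (np.float64(0.8), np.float64(28.7)), (np.float64(0.9), np.float64(15.1)), (np.float64(1.0), np.float64(-0.5)), (np.float64(1.1), np.float64(-17.9)), (np.float64(1.2), np.float64(-37.0)), (np.float64(1.3), np.float64(-57.3)), (np.float64(1.4), np.float64(-78.3))]
lip in [(np.float64(0.3), np.float64(70.5)), (np.float64(0.4), np.float64(66.6)), (np.float64(0.5), np.float64(60.9)), (np.float64(0.6), np.float64(53.1)), (np.float64(0.7), np.float64(43.0)), (np.float64(0.8), np.float64(30.4)), (np.float64(0.9), np.float64(15.3)), (np.float64(1.0), np.float64(-2.5)), (np.float64(1.1), np.float64(-22.7)), (np.float64(1.2), np.float64(-45.1)), (np.float64(1.3), np.float64(-69.1)), (np.float64(1.4), np.float64(-94.2))]
```

The wrist view gives origin (0.563, -0.074), yaw -0.15 and lid angle about 0.99 rad. The latch tab's front face is at local x ≈ -0.096. Next I'll move behind the lid.

>>> move_arm:
  motion: [1,-0.15,0,0,0,0,1,2,-0.15,0,0,0,0,1,3,-0.15,0,0,0,0,1,4,-0.15,0,0,0,0,1,4.4,-0.15,0,0,0,0,1,4.4,-0.15,0,0,0,0,1,4.4,-0.15,0.6,0,0,0,1,4.4,-0.15,1.2,0,0,0,1,4.4,-0.15,1.8,0,0,0,1,4.4,-0.15,2.3,0,0,0,1,4.4,-0.15,2.3,0,0,0,1,4.4,-0.15,2.3,0,0,0,1]

```text
time_s: 2.87
tcp_pos: [0.6397, -0.0855, 0.1893]
ee_rot: [[0.989, -0.15, -0.004], [-0.15, -0.989, -0.004], [-0.003, 0.004, -1.0]]
wrist_force: [0.9, -0.2, 1.0]
gripper_width: 0.008
```

```bash
cat >> h.py <<'E'
O=np.array([.563,-.0737]);YAW=-.15
def wl(X):
    c,s=np.cos(YAW),np.sin(YAW);e=np.asarray(X)[:2]-O;return np.array([c*e[0]+s*e[1],-s*e[0]+c*e[1],X[2]])
def units(s,L): # tool shift in units of 40mm to local L
    return s["ee_rot"].T@(W(O,YAW,L)-s["tcp_pos"])/.04
def lidtcp(th): return [.085-.115*np.cos(th)+.013*np.sin(th)+.0095,0,.0855+.115*np.sin(th)+.013*np.cos(th)]
E
python3 - <<'E'
from h import *
s=r.sense();print(wl(s["tcp_pos"]),s["wrist_force"])
for th in [1.0,.95,.9,.85,.8,.7,.6,.5,.4,.3,.2,.1,0]: print(th,units(s,lidtcp(th)).round(2))
E
```

```text
[ 0.0776 -0.0002  0.1893] [ 0.9413 -0.1706  1.0262]
1.0 [-0.86 -0.01  0.  ]
0.95 [-0.99 -0.01  0.07]
0.9 [-1.11 -0.01  0.14]
0.85 [-1.23 -0.01  0.22]
0.8 [-1.35 -0.01  0.31]
0.7 [-1.57 -0.01  0.5 ]
0.6 [-1.76 -0.01  0.71]
0.5 [-1.94 -0.01  0.94]
0.4 [-2.1  -0.01  1.18]
0.3 [-2.22 -0.01  1.44]
0.2 [-2.33 -0.01  1.71]
0.1 [-2.4  -0.01  1.99]
0 [-2.45 -0.01  2.28]
```

>>> move_arm:
  motion: [-0.3,0,0,0,0,0,1,-0.6,0,0,0,0,0,1,-0.86,0,0,0,0,0,1,-0.99,0,0.07,0,0,0,1,-1.11,0,0.14,0,0,0,1,-1.23,0,0.22,0,0,0,1,-1.35,0,0.31,0,0,0,1,-1.46,0,0.4,0,0,0,1,-1.57,0,0.5,0,0,0,1,-1.67,0,0.6,0,0,0,1,-1.76,0,0.71,0,0,0,1,-1.85,0,0.82,0,0,0,1,-1.94,0,0.94,0,0,0,1,-2.02,0,1.06,0,0,0,1,-2.1,0,1.18,0,0,0,1,-2.1,0,1.18,0,0,0,1]

```text
time_s: 4.2
tcp_pos: [0.5552, -0.0731, 0.141]
ee_rot: [[0.989, -0.15, -0.006], [-0.15, -0.989, -0.004], [-0.006, 0.005, -1.0]]
wrist_force: [-0.6, 0.3, -0.5]
gripper_width: 0.006
```

Run:
```python
from h import *
s=r.sense();print(wl(s["tcp_pos"]),s["wrist_force"])
for th in [.4,.3,.2,.1,0]: print(th,units(s,lidtcp(th)).round(2))
cv2.imwrite("pics/s2.png",cv2.resize(imaging.capture("scene")[120:290,120:320],None,fx=3.5,fy=3.5))
```

```text
[-0.0078 -0.0005  0.141 ] [-0.5584  0.2931 -0.545 ]
0.4 [ 0.04 -0.01 -0.03]
0.3 [-0.09 -0.01  0.23]
0.2 [-0.19 -0.02  0.5 ]
0.1 [-0.27 -0.02  0.78]
0 [-0.31 -0.02  1.06]
```

View pics/s2.png

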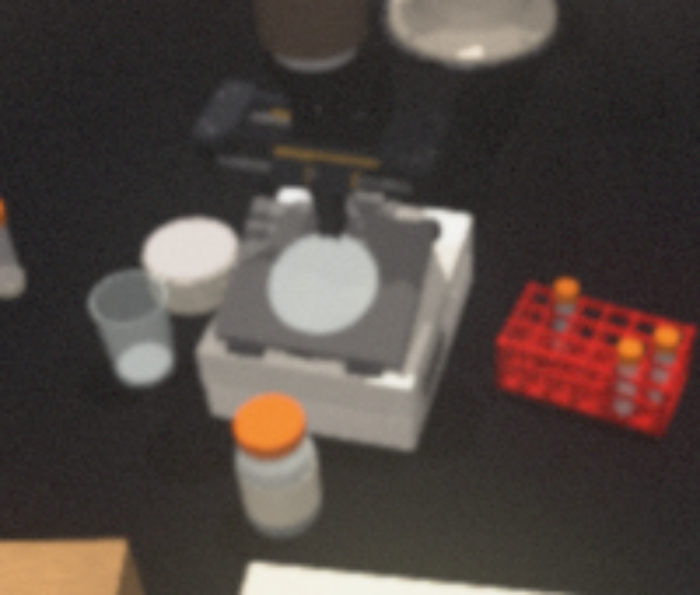

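The lid is following the closed fingertips and is now at about 0.4 rad. I'll continue to shut.

>>> move_arm:
  motion: [-0.03,0,0.1,0,0,0,1,-0.09,0,0.23,0,0,0,1,-0.14,0,0.36,0,0,0,1,-0.19,0,0.5,0,0,0,1,-0.23,0,0.64,0,0,0,1,-0.27,0,0.78,0,0,0,1,-0.29,0,0.9,0,0,0,1,-0.31,0,1,0,0,0,1,-0.31,0,1.06,0,0,0,1,-0.31,0,1.12,0,0,0,1,-0.31,0,1.12,0,0,0,1]

```text
time_s: 5.17
tcp_pos: [0.5426, -0.0715, 0.0987]
ee_rot: [[0.989, -0.149, -0.007], [-0.149, -0.989, -0.005], [-0.006, 0.006, -1.0]]
wrist_force: [-5.3, 2.2, 14.4]
gripper_width: 0.005
```

Run:
```python
from h import *
s=r.sense();print(wl(s["tcp_pos"]))
for L in [(-.0205,0,.16),(-.120,0,.16),(-.120,0,.099)]: print(L,units(s,L).round(2))
```

```text
[-0.0205 -0.0008  0.0987]
(-0.0205, 0, 0.16) [-0.01 -0.01 -1.53]
(-0.12, 0, 0.16) [-2.5  -0.01 -1.52]
(-0.12, 0, 0.099) [-2.49 -0.02  0.01]
```

>>> move_arm:
  motion: [0,0,-0.5,0,0,0,1,0,0,-1,0,0,0,1,0,0,-1.5,0,0,0,1,-0.8,0,-1.5,0,0,0,1,-1.6,0,-1.5,0,0,0,1,-2.4,0,-1.5,0,0,0,1,-2.5,0,-1.5,0,0,0,1,-2.5,0,-1.5,0,0,0,1]

```text
time_s: 5.83
tcp_pos: [0.442, -0.0564, 0.1594]
ee_rot: [[0.989, -0.148, -0.008], [-0.148, -0.989, -0.005], [-0.007, 0.006, -1.0]]
wrist_force: [0.1, 0.3, 0.4]
gripper_width: 0.009
```

Run:
```python
from h import *
s=r.sense();print(wl(s["tcp_pos"]),s["wrist_force"])
for L in [(-.120,0,.16),(-.120,0,.099),(-.083,0,.099)]: print(L,units(s,L).round(2))
a=imaging.capture("wrist");cv2.imwrite("pics/w3.png",cv2.resize(a,(800,600)))
```

```text
[-0.1222 -0.0009  0.1594] [0.0501 0.2513 0.4214]
(-0.12, 0, 0.16) [ 0.06 -0.02 -0.02]
(-0.12, 0, 0.099) [ 0.07 -0.03  1.51]
(-0.083, 0, 0.099) [ 0.99 -0.03  1.5 ]
```

View pics/w3.png

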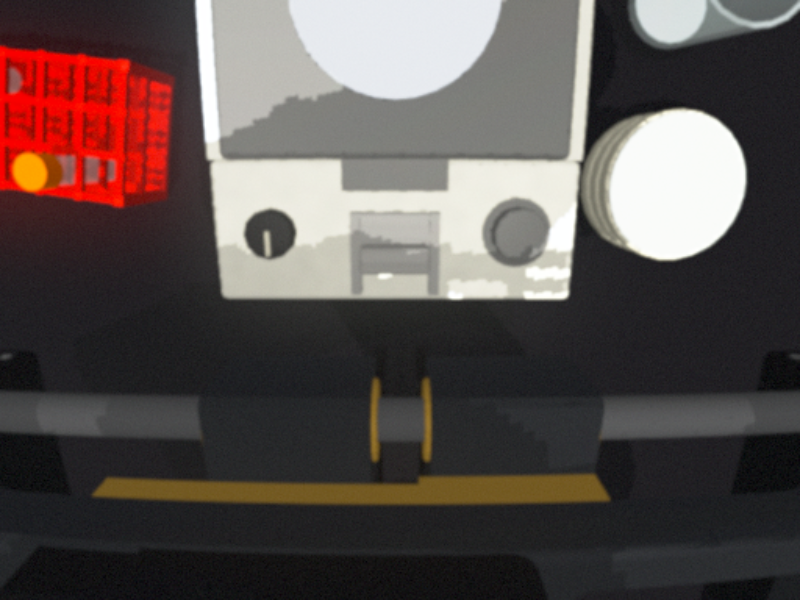

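The lid is down flat, with its lip at (395,175). The latch tab top is at (395,258), still drawn back. Now I'll lower in front of the tab and push along +x.

>>> move_arm:
  motion: [0,0,0.5,0,0,0,1,0,0,1,0,0,0,1,0,0,1.5,0,0,0,1,0.1,0,1.5,0,0,0,1,0.25,0,1.5,0,0,0,1,0.35,0,1.5,0,0,0,1,0.45,0,1.5,0,0,0,1,0.55,0,1.5,0,0,0,1,0.65,0,1.5,0,0,0,1,0.75,0,1.5,0,0,0,1,0.82,0,1.5,0,0,0,1,0.86,0,1.5,0,0,0,1,0.86,0,1.5,0,0,0,1]

```text
time_s: 6.97
tcp_pos: [0.4783, -0.0617, 0.0998]
ee_rot: [[0.989, -0.148, -0.005], [-0.148, -0.989, -0.005], [-0.004, 0.005, -1.0]]
wrist_force: [-0.7, 1.1, -0.1]
gripper_width: 0.003
```

Run:
```python
from h import *
s=r.sense();print(wl(s["tcp_pos"]),s["wrist_force"])
```

```text
[-0.0855 -0.0008  0.0998] [-0.7044  1.137  -0.1289]
```

>>> move_arm:
  motion: [0.05,0,0,0,0,0,1,0.1,0,0,0,0,0,1,0.1,0,0,0,0,0,1]

```text
time_s: 7.22
tcp_pos: [0.4784, -0.0623, 0.0994]
ee_rot: [[0.989, -0.149, -0.014], [-0.149, -0.989, -0.005], [-0.013, 0.007, -1.0]]
wrist_force: [-10.0, 4.6, 6.1]
gripper_width: 0.001
```

>>> move_arm:
  motion: [-0.3,0,0,0,0,0,1,-0.6,0,0,0,0,0,1,-0.9,0,-0.5,0,0,0,1,-0.9,0,-1,0,0,0,1,-0.9,0,-1.5,0,0,0,1,-0.9,0,-1.5,0,0,0,1]

```text
time_s: 7.72
tcp_pos: [0.4473, -0.0563, 0.1642]
ee_rot: [[0.989, -0.147, -0.003], [-0.147, -0.989, -0.004], [-0.002, 0.004, -1.0]]
wrist_force: [1.3, 0.8, -0.2]
gripper_width: 0.007
```

Run:
```python
from h import *
import pickle
p=imaging.camera_params("wrist");a=imaging.capture("wrist");s=r.sense();pickle.dump((p,a,s),open("w4.pkl","wb"))
print(wl(s["tcp_pos"]),s["wrist_force"])
for L in [(0.0,0,.0855+.006)]: pass
for n,L in [("tabfrontL",(-.0738,.016,.111)),("tabfrontR0",(-.0958,-.016,.111)),("liptip",(-.06,0,.0915)),("btn",(-.08,-.06,.095))]: print(n,proj(p,W(O,YAW,L)))
b=a[70:200,130:380];cv2.imwrite("pics/w4.png",cv2.resize(b,None,fx=3,fy=3,interpolation=cv2.INTER_CUBIC))
```

```text
[-0.1183 -0.0003  0.1622] [ 0.0188 -0.1002 -0.6955]
tabfrontL [232.4523 150.7472]
tabfrontR0 [277.3283 181.1616]
liptip [255.164  128.8373]
btn [333.7147 156.1543]
```

View pics/w4.png

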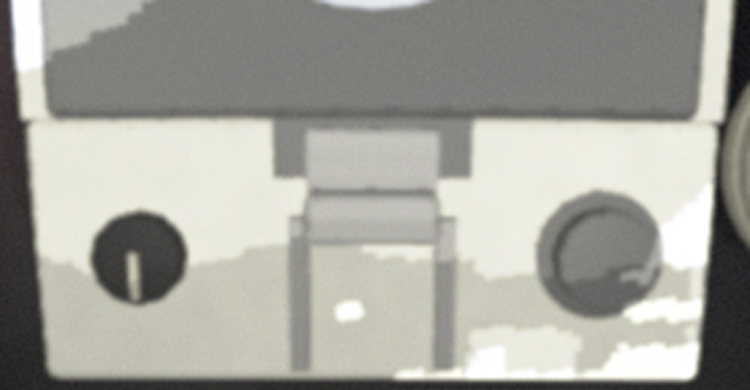

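The tongue covers the lip and the tab's front edge is at row 151 (predicted 150.7 for full travel), so the latch is home. Next is the start button.

Run:
```python
from h import *
s=r.sense()
for L in [(-.08,-.0595,.13),(-.08,-.0595,.097),(-.08,-.0595,.0885)]: print(L,units(s,L).round(2))
```

```text
(-0.08, -0.0595, 0.13) [0.96 1.48 0.81]
(-0.08, -0.0595, 0.097) [0.97 1.47 1.63]
(-0.08, -0.0595, 0.0885) [0.97 1.47 1.85]
```

>>> move_arm:
  motion: [0.5,0.7,0,0,0,0,1,0.97,1.47,0,0,0,0,1,0.97,1.47,0.4,0,0,0,1,0.97,1.47,0.8,0,0,0,1,0.97,1.47,1.2,0,0,0,1,0.97,1.47,1.5,0,0,0,1,0.97,1.47,1.65,0,0,0,1,0.97,1.47,1.75,0,0,0,1,0.97,1.47,1.82,0,0,0,1,0.97,1.47,1.87,0,0,0,1,0.97,1.47,1.87,0,0,0,1,0.97,1.47,1.87,0,0,0,1]

```text
time_s: 8.77
tcp_pos: [0.4741, -0.1208, 0.0901]
ee_rot: [[0.989, -0.147, -0.008], [-0.147, -0.989, -0.005], [-0.007, 0.006, -1.0]]
wrist_force: [-8.7, 2.2, 18.6]
gripper_width: 0.008
```

Run:
```python
from h import *
s=r.sense();print(wl(s["tcp_pos"]),s["wrist_force"])
```

```text
[-0.0809 -0.0599  0.0901] [-8.6539  2.2239 18.6409]
```

The button bottomed out at z 0.0901 with 18.6 N. I'll lift straight off and clear.

>>> move_arm:
  motion: [0,0,-0.2,0,0,0,1,0,0,-0.6,0,0,0,1,0,0,-1.4,0,0,0,1,0,0,-2.2,0,0,0,1,-0.5,0,-2.6,0,0,0,1,-1,0,-2.6,0,0,0,1,-1,0,-2.6,0,0,0,1,-1,0,-2.6,0,0,0,1,-1,0,-2.6,0,0,0,1]

```text
time_s: 9.52
tcp_pos: [0.436, -0.1144, 0.1947]
ee_rot: [[0.989, -0.147, -0.006], [-0.147, -0.989, -0.005], [-0.006, 0.006, -1.0]]
wrist_force: [1.6, 0.7, -0.0]
gripper_width: 0.004
```

Run:
```python
from h import *
p=imaging.camera_params("wrist");a=imaging.capture("wrist");s=r.sense()
print(wl(s["tcp_pos"]),s["wrist_force"],s["time_s"])
for n,L in [("tabfrontC",(-.0738,0,.111)),("btn up",(-.08,-.06,.095)),("FL",(-.115,.09,.085)),("FR",(-.115,-.09,.085)),("dial",(-.08,.06,.097))]: print(n,proj(p,W(O,YAW,L)))
cv2.imwrite("pics/w5.png",cv2.resize(a,(800,600)))
b=imaging.capture("top");c=imaging.capture("scene")
cv2.imwrite("pics/t5.png",np.hstack([cv2.resize(b[130:235,180:370],(400,220)),cv2.resize(c[150:270,100:330],(400,220))]))
```

```text
[-0.1194 -0.0592  0.1944] [ 0.8669 -0.2236 -0.0747] 9.5667
tabfrontC [181.1244 141.9642]
btn up [256.0644 146.9124]
FL [ 94.8942 183.8114]
FR [288.7057 183.7921]
dial [116.2285 147.7937]
```

View pics/w5.png

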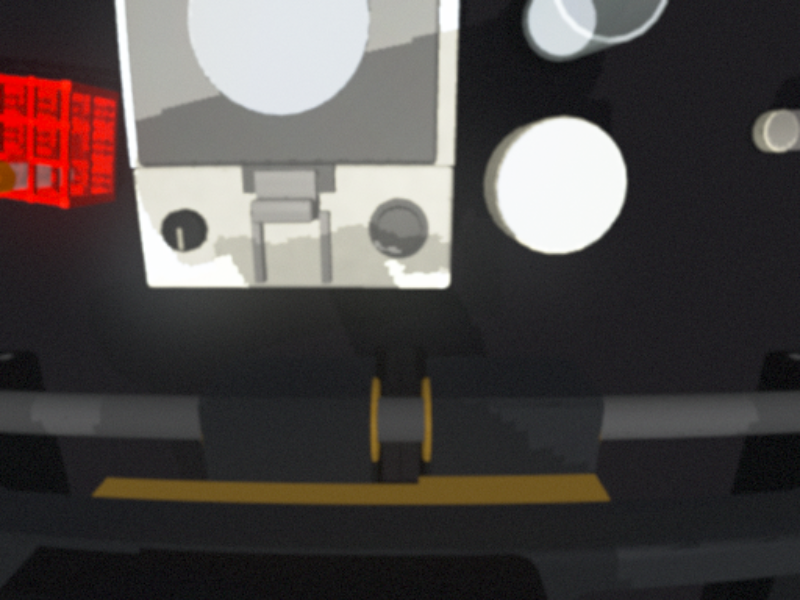

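View pics/t5.png

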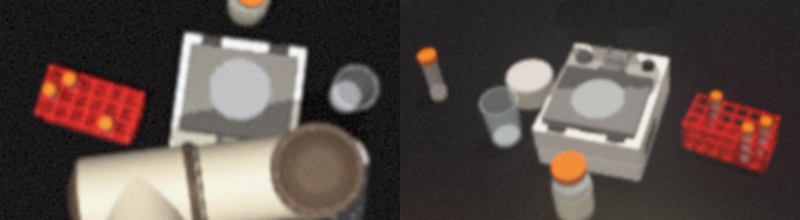

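In the wrist view the tab's front edge is at (180,141) against (181,142) predicted for home. The front corners are within 2 px of prediction, the button is up, and the bystanders are standing in place.

```bash
python3 -c "
from station import r
print(r.finish_job())"
```

```text
the job is handed in; nothing more can be done
None
```

The centrifuge is shut, latched and started, and the job was handed in at about 9.7 s. The hand-in gives no verdict, so what follows is from my own checks.

- **Lid:** I pushed it from about 0.99 rad down to its hard stop with closed fingertips, at about 0.7 rad/s. The tip ended at z 0.0987 against an expected 0.0985.
- **Latch:** I pushed the tab home until it stopped at about 10 N. In the pictures its tongue covers the lip, and its front edge is within 1 px of where full travel should put it.
- **Start button:** I pressed it to its stop (tip at z 0.0901, 18.6 N) and lifted straight off. It looks back up in the picture, but I did not measure its height separately.
- **Surroundings:** The centrifuge's front corners are within 2 px of prediction. The rack, dishes, beaker and reagent jar look undisturbed, and the tube is standing. The burner was not in the last pictures, but the arm never went near it below z 0.28. The arm ended clear of everything.

No check failed. The pressing forces on the latch and button were well above what those parts need, because I pushed each until it stopped, but the centrifuge showed no visible shift.

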